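# Take the slack out of the coin turntable's crank

## Robot

A 7-joint arm with a two-finger parallel gripper is mounted at the origin on the work surface. World frame = base frame: x ahead of the robot, y to its left, z up, the work surface at z = 0. Lengths are in m, angles in rad, forces in N, time in s.
With the tool pointing down it reaches from about 0.4 to 0.85 m from the base axis. Payload 10.4 kg.
Tool frame: the origin (TCP) lies midway between the tips of the shut fingers; the grasp point (between the pads) lies 19 mm behind it; z points along the fingers, y is the line along which they close (so a half turn about z gives the same grasp; the last joint's range is limited). The gripper opens to 87 mm and grips with 3 to 60 N. Pads are 19 mm wide; open, the fingers measure 117 mm over their backs; the gripper's body (75 mm by 190 mm) begins 51 mm behind the grasp point.
Start: joints at [-0.023, 0.332, -0.065, 1.46, 0.022, 1.35, -0.088], TCP at [0.625, 0, 0.223] pointing down, gripper open.
Joint ranges: [-2.6, 2.6], [-0.5, 2.12], [-1.47, 1.34], [0.16, 2.42], [-1.27, 4.41], [0.06, 2.06], [-2.6, 2.6]. Speed limits (rad/s): [2.22, 2.22, 2.79, 2.79, 3.14, 3.14, 3.14].

## Interface

Orientations are given as a unit quaternion [x, y, z, w].
In Python, from bench import sensors, eyes, order gives the robot as it stands.
- The arm moves only by the tool arm_command, never from a script. Its argument "steps" is a list of rows, each an object with "rot": the turn, a rotation vector about the world's x, y, z in degrees, a list of three; "slide": the shift along the world's x, y, z in m, a list of three; "grip": the opening, from 0 (shut) to 1 (fully open). A call has exactly 8 rows; each row shifts and turns the commanded pose from where the row before left it; what a row does not reach is not made up. A row lasts 1/8 s, in which the tool goes at most 62.5 mm and 10.7 degrees, less where a joint would pass 70% of its speed; a pose out of reach is approached as far as the arm can. A call with a gripper value outside its range is refused whole. The fingers move at their own pace and stop on an object; "newtons" is the grip in N (left out, the last holds). Time passes only in rows, so rows that do not move let the fingers close, or fill a call up. It gives the time, the measured TCP pose, the force, the opening and the grip force at its end, in the units of the state.
- sensors.read_state(): the state, without advancing time (a new reading comes with each control period).
- eyes.camera(name): name is "scene" or "side" or "wrist"; returns a dict with "pixels" (480x640x3 uint8, red, green, blue), "intrinsics" (3x3 intrinsics, pixels), "pose" (4x4, takes a point from camera to world coordinates). Camera axes: x right, y down, z forward; pixel columns grow to the right and rows downward; lengths in m; the calibration is good to about 2 mm. A picture is of the moment at which its call begins. There is no depth.
- order.close_job(): hands the job in; it is judged then, once.
Trained networks look in a picture, given as the dict that the camera call returned (one of the last four; its "shot" number tells which), for a name from the list of things; names that differ only in an ending like _2 or _b are one class to them, and where a whole thing is asked for, a point or a joint stands for the part that bears it (a point fixed in the world has none). Each returns a list of dicts, best first, with "conf" (0 to 1); they miss things now and then, are a little off and sometimes report something else, mostly with a low value. They report only what shows in the picture. A call takes as long as a camera call.
- eyes.look_for(name, picture): "bbox" ([left, top, right, bottom] in pixels, round what is visible of it).
The state is a dict: "time": time; "joint_positions": joint angles; "joint_vel": joint speeds; "joint_torque": joint torques, N m; "ee_pos": TCP position; "eef_rot": TCP orientation; "ft_force": force on the tool from outside, world axes, zero at the start; "torque": the same for the moment, N m; "width": finger opening in m; "grip_force": force on a finger pad.
Only numpy, scipy, OpenCV 4.12 (cv2) and the standard library are available. Lean on these libraries where they do the work, as an engineer would, in place of code of your own. Each camera call takes 0.05 s, during which the arm holds its last target. There are 200 camera calls.

## Task

The crank of the coin viewing turntable has too much free play. With a light touch, rock the crank clockwise until it bites and then back anticlockwise until it bites, to feel how far its knob swings freely; then turn the mesh lever to bring that free swing down to about 6 mm at the knob, and rock the crank clockwise and anticlockwise to the bite once more to check. Do not turn the platter, since the coin under the camera is already framed, leave everything else on the table alone, and let go of the crank and lever at the end.

Things in the scene. Friction and masses are not known exactly. Their poses are not given: they have to be found in the camera images.
- turntable: fixed grey machine; origin: underside centre of its 340 x 320 x 18 mm base plate; +x points away from the crank and lever side, z up. It carries a 190 mm toothed platter (axis 60 mm along +x, top 57 mm above the table), a brass pinion driving it, the crank on the pinion, the mesh lever, and a 280 mm camera column at (145, 125) mm, its camera 160 mm above the table
- crank_axis (a point): point on the crank's vertical axis, 95 mm above the table, at (-66, 0) mm of the machine at the loosest, moving along its +x by 6 mm per rad of lever. The crank has 10 to 35 mm of free play at its knob at first (gear wear, unlike each time, not to be seen from the lever), moving at about 0.5 N; it rests anywhere within it. The force rises 3 to 4 N per mm of knob past the bite: take the play where it passes 1.5 to 2 N
- crank_knob (a point): middle of the crank's upright dark wooden knob: round, 23 mm diameter, from 67 to 121 mm above the table, spins freely on its pin, 110 mm from the crank axis; arm below it 66 mm high. It starts towards the machine's -y and a little -x. At each end of the free play it bites stiffly on the teeth, which hold up to about 9 N at the knob; beyond, the crank drags the platter (by 1/3 of its angle)
- lever_axis (a point): point on the mesh lever's vertical axis, 83 mm above the table, at (-66, 85) mm of the machine. Turned clockwise seen from above the lever moves the pinion into mesh and takes out crank free play, 0.187 rad of crank per rad of lever, or 2.6 mm at the crank knob per 10 mm of lever-knob path; turned back it opens the play. It can turn 1.7 rad from its loosest stop
- lever_knob (a point): middle of the mesh lever's upright black knob: round, 18 mm diameter, from 62 to 102 mm above the table, spins freely on its pin, 80 mm from the lever axis; arm below it 61 mm high. It starts on the robot's side of the machine and goes clockwise towards the machine's +y side. It moves stiffly, about 5 N at the knob, and stays where it is left
- framed_coin (a point): the coin on the platter under the camera, 65 mm from the platter axis, on its top face; it must stay within 1.5 mm of where it is
- capsule_c (a point): round clear coin capsule, 37 mm across, 7 mm thick, loose on the base plate between crank and lever knobs; leave alone
- brush_c (a point): small wooden brush, 125 mm long, loose on the base plate's right edge; leave alone
- loupe_c (a point): steel folding loupe, 55 x 32 x 14 mm, on the table; leave alone
- calipers_c (a point): calipers, 220 mm long, on the table; leave alone
- mug_c (a point): blue mug, 82 mm across, 95 mm high; leave alone
- holders_c (a point): stack of square card coin holders, 52 x 52 x 46 mm; leave alone
- jar_c (a point): small amber jar, 56 mm across, 70 mm high; leave alone
- tweezers_c (a point): steel tweezers, 115 mm long, lying on the table; leave alone

How it is judged:
On the way, in this order (a step that is already met when the one before it is completed fails the run):
1. the crank is turned clockwise until it bites (pressed against the gear teeth with more than about 1.6 N at its knob) (contact force between tooth0 and flank_cw above 0.75 N), for 0.05 s.
2. the crank is turned back anticlockwise until it bites (contact force between tooth0 and flank_ccw above 0.75 N), for 0.05 s.
3. the mesh lever brings the crank's free play to between 3 and 9 mm at its knob, as felt with a touch of 1.5 to 2 N (distance between gauge_gear and gauge_pinion between 0.996716 and 0.997912 m), for 0.3 s.
4. with the play right, the crank is turned clockwise until it bites (all of step 3 and contact force between tooth0 and flank_cw above 0.75 N), for 0.05 s.
5. with the play right, the crank is turned anticlockwise until it bites (all of step 3 and contact force between tooth0 and flank_ccw above 0.75 N), for 0.05 s.
At the end, for the whole second after the job is handed in: The crank's free play is 3 to 9 mm at its knob, as felt with a touch of 1.5 to 2 N each way, the crank is at rest, the framed coin is within 1.5 mm of where it was, and the robot has let go (all of step 3 and distance of framed_coin from where it was at the start of the episode below 0.0015 m and velocity of joint crank between -0.05 and 0.05 rad/s).
It fails at once if the platter is dragged round: the framed coin moves more than 1.5 mm (distance of framed_coin from where it was at the start of the episode above 0.0015 m).
It fails at once if a bystander is moved more than 20 mm (distance of any of capsule_c, brush_c, loupe_c, calipers_c, mug_c, holders_c, jar_c, tweezers_c from where it was at the start of the episode above 0.02 m).
It also fails if it takes over 67 s, if anything falls off the work surface, if the arm or the gripper's body presses on something with over 40 N, if the wrist force passes 120 N, or if a joint passes its speed limit or range.

## Working session

There is one attempt and no reset: what is moved stays moved. The work goes in short steps, Python scripts to look and compute and a tool call to move; the robot and the scene stay as the last step left them, time stands still between calls to the robot, and variables do not carry over. Pictures are saved under pics/ and viewed, at most 10 in all, crops included, and the job is handed in when it is done.

Besides the shell and the picture viewer there is one more tool, called by a JSON object that holds its "name" and its "arguments", one argument or row to a line. arm_command: Moves the arm, as the interface text tells. Its arguments: {"type":"object","properties":{"steps":{"type":"array","items":{"type":"object","properties":{"rot":{"type":"array","items":{"type":"number"}},"slide":{"type":"array","items":{"type":"number"}},"grip":{"type":"number"}}}},"newtons":{"type":"number"}},"required":["steps"]}

```bash
mkdir -p pics
python3 - <<'E'
from bench import sensors, eyes, order
import cv2,numpy as np
s=sensors.read_state(); print({k:np.round(v,3).tolist() for k,v in s.items()})
for n in ["scene","side"]:
    p=eyes.camera(n); cv2.imwrite(f"pics/{n}0.png",p["pixels"][:,:,::-1])
    print(n,p["intrinsics"].tolist(),np.round(p["pose"],4).tolist())
    for k in ["turntable","crank_knob","lever_knob","crank_axis","lever_axis","framed_coin","capsule_c","brush_c","mug_c","jar_c","holders_c","loupe_c"]:
        print(k,[(np.round(d["bbox"],1).tolist(),round(d["conf"],2)) for d in eyes.look_for(k,p)[:2]])
E
```

```text
{'time': 0.0, 'joint_positions': [-0.023, 0.333, -0.065, 1.461, 0.022, 1.35, -0.089], 'joint_vel': [-0.001, -0.001, -0.0, 0.0, -0.001, 0.0, 0.0], 'joint_torque': [-0.0, -62.325, 0.024, -38.989, -0.061, 0.04, 0.0], 'ee_pos': [0.625, -0.0, 0.222], 'eef_rot': [0.707, 0.707, -0.001, -0.0], 'ft_force': [-0.208, 0.24, 0.654], 'torque': [-0.026, -0.02, 0.001], 'grip_force': 0.0, 'width': 0.087}
scene [[544.209657926469, 0.0, 327.29836556125827], [0.0, 544.209657926469, 244.8472453642459], [0.0, 0.0, 1.0]] [[0.654, 0.5758, -0.4906, 1.0792], [0.7565, -0.4954, 0.4269, -0.4589], [0.0027, -0.6503, -0.7596, 0.9372], [0.0, 0.0, 0.0, 1.0]]
turntable [([259.0, 216.1, 510.5, 413.8], 0.88), ([420.7, 169.9, 452.2, 207.4], 0.45)]
crank_knob [([290.6, 261.4, 365.0, 290.6], 0.66)]
lever_knob [([345.1, 214.5, 382.4, 264.3], 0.76)]
crank_axis [([292.3, 263.7, 367.5, 289.8], 0.89)]
lever_axis [([343.8, 215.9, 381.7, 265.5], 0.71)]
framed_coin [([344.4, 275.2, 444.2, 359.1], 0.58), ([344.6, 214.6, 385.1, 264.1], 0.48)]
capsule_c [([317.7, 255.1, 339.8, 268.7], 0.5)]
brush_c [([312.6, 331.3, 355.8, 374.8], 0.6
[... 582 characters left out ...]
234.6, 355.7, 281.7], 0.56)]
lever_knob [([287.5, 221.1, 328.1, 246.7], 0.63)]
crank_axis [([326.7, 238.1, 357.9, 280.2], 0.64), ([284.5, 217.9, 328.3, 243.5], 0.18)]
lever_axis [([285.1, 220.4, 326.0, 245.8], 0.94)]
framed_coin [([344.8, 206.9, 426.2, 261.5], 0.89), ([266.7, 102.8, 468.1, 322.2], 0.73)]
capsule_c [([303.4, 260.7, 320.1, 277.0], 0.57)]
brush_c [([390.3, 264.0, 436.8, 289.7], 0.77), ([327.2, 238.3, 357.6, 282.0], 0.58)]
mug_c [([486.7, 308.0, 548.3, 387.3], 0.64), ([393.8, 263.9, 436.8, 288.2], 0.53)]
jar_c [([290.2, 161.2, 312.6, 194.8], 0.84), ([304.5, 260.9, 321.2, 277.0], 0.57)]
holders_c [([227.3, 182.0, 261.2, 207.5], 0.87)]
loupe_c [([285.8, 454.0, 311.1, 480.0], 0.8)]
```

Run:
```python
import cv2
a=cv2.imread("pics/scene0.png")[180:420,250:520];b=cv2.imread("pics/side0.png")[95:330,200:480]
cv2.imwrite("pics/a.png",cv2.resize(a,None,fx=2.4,fy=2.4,interpolation=cv2.INTER_CUBIC));cv2.imwrite("pics/b.png",cv2.resize(b,None,fx=2.5,fy=2.5,interpolation=cv2.INTER_CUBIC))
```

```text
(no output)
```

View pics/a.png

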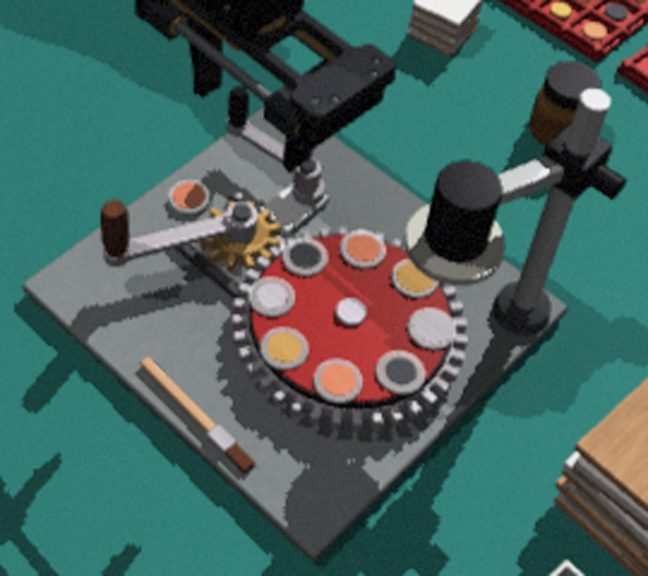

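View pics/b.png

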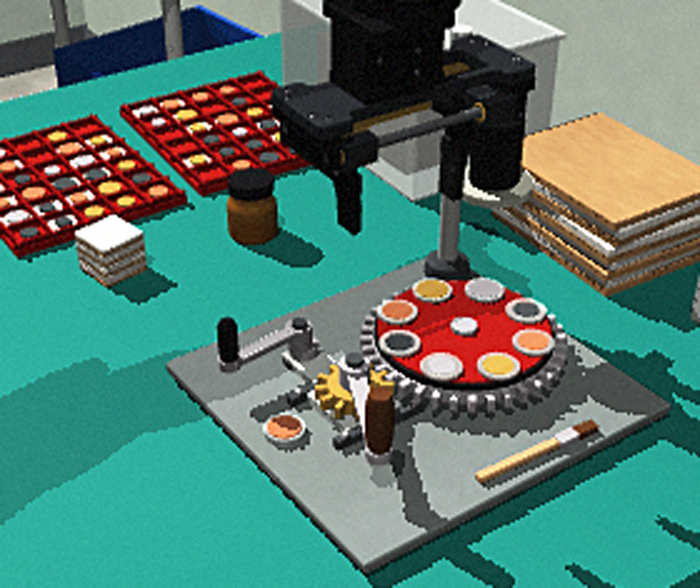

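Scene view (full-image pixels): crank knob (298,275), crank hub (350,269), lever knob (350,225), lever hub (378,249), capsule near (328,262). Side view: crank knob (352,263), lever knob (291,232), with the gripper above the machine.

```bash
cat > h.py <<'E'
import numpy as np
from scipy.optimize import least_squares
C={"scene":(544.21,327.298,244.847,np.array([[0.654,0.5758,-0.4906,1.0792],[0.7565,-0.4954,0.4269,-0.4589],[0.0027,-0.6503,-0.7596,0.9372]])),
"side":(487.353,320.492,238.63,np.array([[0.8573,-0.3245,0.3997,0.1358],[-0.5144,-0.5094,0.6899,-0.6852],[-0.0202,-0.797,-0.6036,0.7111]]))}
def proj(c,P):
    f,cx,cy,T=C[c]; q=T[:,:3].T@(np.asarray(P)-T[:,3]); return np.array([f*q[0]/q[2]+cx,f*q[1]/q[2]+cy])
def onz(c,uv,z):
    f,cx,cy,T=C[c]; d=T[:,:3]@np.array([(uv[0]-cx)/f,(uv[1]-cy)/f,1]); return (T[:,3]+d*(z-T[2,3])/d[2])[:2]
def sc(u,v): return u/2.4+250,v/2.4+180
def sd(u,v): return u/2.5+200,v/2.5+95
E
python3 - <<'E'
from h import *
def show(n,a,b,z): print(n,np.round(onz("scene",sc(*a),z),4),np.round(onz("side",sd(*b),z),4))
show("crank knob",(115,229),(380,420),.094)
show("lever knob",(239,109),(228,343),.082)
show("crank ax",(241,210),(355,360),.090)
show("lever ax",(308,166),(302,325),.083)
show("capsule",(188,194),(284,430),.022)
show("platter",(350,307),(464,324),.064)
show("cL",(25,286),(167,363),.018);show("cR",(565,304),(668,406),.018);show("cB",(316,552),(367,560),.018)
# guess which corners by fit
obs=[("scene",sc(25,286)),("side",sd(167,363)),("scene",sc(565,304)),("side",sd(668,406)),("scene",sc(316,552)),("side",sd(367,560)),("scene",sc(350,307)),("side",sd(464,324))]
E
```

```text
crank knob [ 0.5565 -0.0796] [ 0.5559 -0.0811]
lever knob [0.5166 0.0935] [0.5104 0.0881]
crank ax [0.6065 0.0133] [ 0.5847 -0.0008]
lever ax [0.6047 0.093 ] [0.5781 0.0753]
capsule [0.5239 0.0274] [0.5268 0.0228]
platter [0.7219 0.0273] [0.7166 0.0201]
cL [ 0.507  -0.1419] [0.4849 0.1697]
cR [0.8196 0.1929] [ 0.8342 -0.1273]
cB [ 0.8385 -0.1206] [ 0.5053 -0.1409]
```

```bash
cat >> h.py <<'E'
M=np.array([[-.17,-.16],[.17,-.16],[.17,.16],[-.17,.16]]);W=np.array([[.506,-.1414],[.8363,-.124],[.8196,.193],[.4849,.1697]])
a=M;b=W-W.mean(0);yaw=np.arctan2((a[:,0]*b[:,1]-a[:,1]*b[:,0]).sum(),(a*b).sum());O=W.mean(0)
R=np.array([[np.cos(yaw),-np.sin(yaw)],[np.sin(yaw),np.cos(yaw)]])
w=lambda x,y:O+R@np.array([x,y])
E
python3 - <<'E'
from h import *
print("O",O,np.degrees(yaw),"res",np.round((W-np.array([w(*m) for m in M]))*1e3,1).tolist())
ca,la=w(-.066,0),w(-.066,.085);print("crank ax",ca,"lever ax",la,"platter",w(.06,0))
for z in (.095,.1,.105): print(z,onz("scene",sc(241,210),z),onz("side",sd(355,360),z))
for z in (.083,.09,.1): print(z,onz("scene",sc(308,166),z),onz("side",sd(302,325),z))
ck=np.array([.5562,-.0803]);lk=np.array([.5135,.0908])
for k,c in((ck,ca),(lk,la)): 
    d=R.T@(k-c);print(np.hypot(*d),np.degrees(np.arctan2(d[1],d[0])))
E
```

```text
O [0.6617   0.024325] 3.4748637226052246 res [[4.3, 4.3], [-4.8, 1.1], [-2.1, -1.3], [2.6, -4.0]]
crank ax [0.59582134 0.0203247 ] lever ax [0.59066944 0.10516842] platter [0.72158969 0.02796164]
0.095 [0.60930374 0.01053193] [ 0.58104016 -0.00626268]
0.1 [0.61209343 0.00774499] [ 0.57742678 -0.01177264]
0.105 [0.61488313 0.00495806] [ 0.57381341 -0.0172826 ]
0.083 [0.6046765  0.09295662] [0.57805373 0.07525586]
0.09 [0.60856513 0.08843426] [0.57312493 0.06678079]
0.1 [0.61412031 0.08197376] [0.5660838  0.05467355]
0.10814425793780955 -114.96708481198019
0.0784956921636738 -172.92755719213116
```

{"name": "arm_command", "arguments": {
  "steps": [
    {"rot": [0, 0, -3], "slide": [-0.01, -0.0115, -0.01], "grip": 0.57},
    {"rot": [0, 0, -3], "slide": [-0.01, -0.0115, -0.01], "grip": 0.57},
    {"rot": [0, 0, -3], "slide": [-0.01, -0.0115, -0.01], "grip": 0.57},
    {"rot": [0, 0, -3], "slide": [-0.01, -0.0115, -0.01], "grip": 0.57},
    {"rot": [0, 0, -3], "slide": [-0.01, -0.0115, -0.01], "grip": 0.57},
    {"rot": [0, 0, -3], "slide": [-0.01, -0.0115, -0.01], "grip": 0.57},
    {"rot": [0, 0, -3.5], "slide": [-0.009, -0.0115, -0.008], "grip": 0.57},
    {"rot": [0, 0, 0], "slide": [0, 0, 0], "grip": 0.57}
  ],
  "newtons": 5
}}

```text
time: 2.3
ee_pos: [0.5551, -0.0817, 0.154]
eef_rot: [0.827, 0.562, -0.0, -0.0]
ft_force: [0.6, -0.1, -0.1]
width: 0.0497
grip_force: 0.0
```

Run:
```python
from bench import sensors, eyes
import cv2,numpy as np
s=sensors.read_state(); print(np.round(s["ee_pos"],4),np.round(s["eef_rot"],3),np.round(s["ft_force"],2),s["width"])
p=eyes.camera("wrist"); cv2.imwrite("pics/w1.png",p["pixels"][:,:,::-1]); print(p["intrinsics"].tolist(),np.round(p["pose"],4).tolist())
for k in ["crank_knob","lever_knob"]: print(k,[(np.round(d["bbox"],1).tolist(),round(d["conf"],2)) for d in eyes.look_for(k,p)[:2]])
```

```text
[ 0.5551 -0.0817  0.154 ] [ 0.827  0.562 -0.    -0.   ] [ 0.61 -0.13 -0.11] 0.04972911217120117
[[418.6485157578434, 0.0, 323.2439056403802], [0.0, 418.6485157578434, 236.93672127580078], [0.0, 0.0, 1.0]] [[0.9294, -0.3553, -0.0997, 0.5822], [-0.3691, -0.8946, -0.2521, -0.0129], [0.0004, 0.2711, -0.9625, 0.3172], [0.0, 0.0, 0.0, 1.0]]
crank_knob [([265.4, 0.0, 384.0, 286.5], 0.82)]
lever_knob []
```

View pics/w1.png

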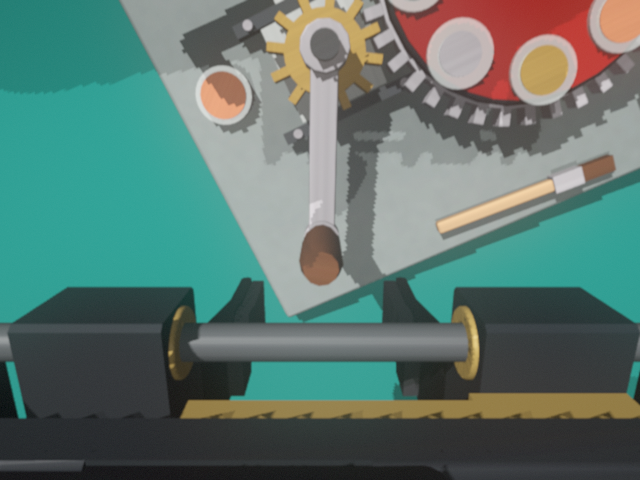

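Wrist view: knob top at about (321,267), hub at (326,43), crank arm upright in the picture so the closing line is tangential; fingers near x 250 and 395.

```bash
cat >> h.py <<'E'
def pix(p,uv,z):
    K,T=np.array(p["intrinsics"]),np.array(p["pose"]); d=T[:3,:3]@np.linalg.solve(K,[*uv,1]); return (T[:3,3]+d*(z-T[2,3])/d[2])[:2]
E
python3 - <<'E'
from h import *
p=dict(intrinsics=[[418.65,0,323.24],[0,418.65,236.94],[0,0,1]],pose=[[0.9294,-0.3553,-0.0997,0.5822],[-0.3691,-0.8946,-0.2521,-0.0129],[0.0004,0.2711,-0.9625,0.3172],[0,0,0,1]])
k=pix(p,(321,267),.121)
for z in(.075,.085,.095): print(z,pix(p,(326,42),z),np.hypot(*(k-pix(p,(326,42),z))))
print(k)
E
```

```text
0.075 [0.598188  0.0231448] 0.11021303931183118
0.085 [0.59752788 0.02165658] 0.10858519435196178
0.095 [0.59686777 0.02016835] 0.10695735580442176
[ 0.55511502 -0.07830289]
```

{"name": "arm_command", "arguments": {
  "steps": [
    {"slide": [0, 0.0017, -0.0125], "grip": 0.57},
    {"slide": [0, 0.0017, -0.0125], "grip": 0.57},
    {"slide": [0, 0, -0.0125], "grip": 0.57},
    {"slide": [0, 0, -0.0125], "grip": 0.57},
    {"slide": [0, 0, -0.0125], "grip": 0.57},
    {"slide": [0, 0, -0.0125], "grip": 0.5},
    {"slide": [0, 0, 0], "grip": 0.35},
    {"slide": [0, 0, 0], "grip": 0.2}
  ],
  "newtons": 4
}}

```text
schema error: expected keys rot, slide, grip
```

{"name": "arm_command", "arguments": {
  "steps": [
    {"grip": 0.15},
    {"grip": 0.15},
    {"grip": 0.15},
    {"grip": 0.15},
    {"grip": 0.15},
    {"grip": 0.15},
    {"grip": 0.15},
    {"grip": 0.15}
  ]
}}

```text
schema error: expected keys rot, slide, grip
```

{"name": "arm_command", "arguments": {
  "steps": [
    {"rot": [0, 0, 0], "slide": [0, 0.0017, -0.0125], "grip": 0.57},
    {"rot": [0, 0, 0], "slide": [0, 0.0017, -0.0125], "grip": 0.57},
    {"rot": [0, 0, 0], "slide": [0, 0, -0.0125], "grip": 0.57},
    {"rot": [0, 0, 0], "slide": [0, 0, -0.0125], "grip": 0.57},
    {"rot": [0, 0, 0], "slide": [0, 0, -0.0125], "grip": 0.57},
    {"rot": [0, 0, 0], "slide": [0, 0, -0.0125], "grip": 0.5},
    {"rot": [0, 0, 0], "slide": [0, 0, 0], "grip": 0.35},
    {"rot": [0, 0, 0], "slide": [0, 0, 0], "grip": 0.2}
  ],
  "newtons": 4
}}

```text
time: 3.45
ee_pos: [0.5563, -0.0771, 0.0799]
eef_rot: [0.827, 0.563, 0.0, 0.0]
ft_force: [0.8, 1.0, 1.5]
width: 0.031
grip_force: 0.0
```

{"name": "arm_command", "arguments": {
  "steps": [
    {"rot": [0, 0, 0], "slide": [0, 0, 0], "grip": 0.15},
    {"rot": [0, 0, 0], "slide": [0, 0, 0], "grip": 0.15},
    {"rot": [0, 0, 0], "slide": [0, 0, 0], "grip": 0.15},
    {"rot": [0, 0, 0], "slide": [0, 0, 0], "grip": 0.15},
    {"rot": [0, 0, 0], "slide": [0, 0, 0], "grip": 0.15},
    {"rot": [0, 0, 0], "slide": [0, 0, 0], "grip": 0.15},
    {"rot": [0, 0, 0], "slide": [0, 0, 0], "grip": 0.15},
    {"rot": [0, 0, 0], "slide": [0, 0, 0], "grip": 0.15}
  ]
}}

```text
time: 4.45
ee_pos: [0.5563, -0.0772, 0.0799]
eef_rot: [0.827, 0.563, 0.0, 0.0]
ft_force: [-0.5, -0.7, 5.6]
width: 0.0227
grip_force: 4.0
```

{"name": "arm_command", "arguments": {
  "steps": [
    {"rot": [0, 0, 0], "slide": [-0.0005, 0.0002, 0], "grip": 0.15},
    {"rot": [0, 0, 0], "slide": [-0.0005, 0.0002, 0], "grip": 0.15},
    {"rot": [0, 0, 0], "slide": [-0.0005, 0.0002, 0], "grip": 0.15},
    {"rot": [0, 0, 0], "slide": [-0.0005, 0.0002, 0], "grip": 0.15},
    {"rot": [0, 0, 0], "slide": [-0.0005, 0.0002, 0], "grip": 0.15},
    {"rot": [0, 0, 0], "slide": [0, 0, 0], "grip": 0.15},
    {"rot": [0, 0, 0], "slide": [0, 0, 0], "grip": 0.15},
    {"rot": [0, 0, 0], "slide": [0, 0, 0], "grip": 0.15}
  ]
}}

```text
time: 5.45
ee_pos: [0.5538, -0.0761, 0.0799]
eef_rot: [0.827, 0.563, 0.0, 0.0]
ft_force: [-0.9, -0.9, 6.8]
width: 0.0228
grip_force: 4.0
```

{"name": "arm_command", "arguments": {
  "steps": [
    {"rot": [0, 0, 0], "slide": [-0.0005, 0.0002, 0], "grip": 0.15},
    {"rot": [0, 0, 0], "slide": [-0.0005, 0.0002, 0], "grip": 0.15},
    {"rot": [0, 0, 0], "slide": [-0.0005, 0.0002, 0], "grip": 0.15},
    {"rot": [0, 0, 0], "slide": [-0.0005, 0.0002, 0], "grip": 0.15},
    {"rot": [0, 0, 0], "slide": [-0.0005, 0.0003, 0], "grip": 0.15},
    {"rot": [0, 0, 0], "slide": [0, 0, 0], "grip": 0.15},
    {"rot": [0, 0, 0], "slide": [0, 0, 0], "grip": 0.15},
    {"rot": [0, 0, 0], "slide": [0, 0, 0], "grip": 0.15}
  ]
}}

```text
time: 6.45
ee_pos: [0.5513, -0.075, 0.0799]
eef_rot: [0.827, 0.563, 0.0, 0.0]
ft_force: [-1.2, -0.6, 4.8]
width: 0.0229
grip_force: 4.0
```

{"name": "arm_command", "arguments": {
  "steps": [
    {"rot": [0, 0, 0], "slide": [-0.0005, 0.0002, 0], "grip": 0.15},
    {"rot": [0, 0, 0], "slide": [-0.0005, 0.0002, 0], "grip": 0.15},
    {"rot": [0, 0, 0], "slide": [-0.0005, 0.0002, 0], "grip": 0.15},
    {"rot": [0, 0, 0], "slide": [-0.0005, 0.0003, 0], "grip": 0.15},
    {"rot": [0, 0, 0], "slide": [0, 0, 0], "grip": 0.15},
    {"rot": [0, 0, 0], "slide": [0, 0, 0], "grip": 0.15},
    {"rot": [0, 0, 0], "slide": [0, 0, 0], "grip": 0.15},
    {"rot": [0, 0, 0], "slide": [0, 0, 0], "grip": 0.15}
  ]
}}

```text
time: 7.45
ee_pos: [0.5496, -0.0741, 0.0799]
eef_rot: [0.827, 0.563, 0.001, 0.0]
ft_force: [2.9, -1.0, 5.2]
width: 0.0226
grip_force: 4.0
```

{"name": "arm_command", "arguments": {
  "steps": [
    {"rot": [0, 0, 0], "slide": [0.0013, -0.0006, 0], "grip": 0.15},
    {"rot": [0, 0, 0], "slide": [0.0013, -0.0006, 0], "grip": 0.15},
    {"rot": [0, 0, 0], "slide": [0.0013, -0.0006, 0], "grip": 0.15},
    {"rot": [0, 0, 0], "slide": [0.0014, -0.0006, 0], "grip": 0.15},
    {"rot": [0, 0, 0], "slide": [0.0014, -0.0006, 0], "grip": 0.15},
    {"rot": [0, 0, 0], "slide": [0.0014, -0.0006, 0], "grip": 0.15},
    {"rot": [0, 0, 0], "slide": [0, 0, 0], "grip": 0.15},
    {"rot": [0, 0, 0], "slide": [0, 0, 0], "grip": 0.15}
  ]
}}

```text
time: 8.45
ee_pos: [0.5568, -0.0775, 0.0795]
eef_rot: [0.827, 0.563, -0.0, -0.0]
ft_force: [0.7, 0.4, 6.7]
width: 0.0226
grip_force: 4.0
```

{"name": "arm_command", "arguments": {
  "steps": [
    {"rot": [0, 0, 0], "slide": [0.0005, -0.0002, 0], "grip": 0.15},
    {"rot": [0, 0, 0], "slide": [0.0005, -0.0002, 0], "grip": 0.15},
    {"rot": [0, 0, 0], "slide": [0.0005, -0.0002, 0], "grip": 0.15},
    {"rot": [0, 0, 0], "slide": [0.0004, -0.0002, 0], "grip": 0.15},
    {"rot": [0, 0, 0], "slide": [0.0, 0, 0], "grip": 0.15},
    {"rot": [0, 0, 0], "slide": [0, 0, 0], "grip": 0.15},
    {"rot": [0, 0, 0], "slide": [0, 0, 0], "grip": 0.15},
    {"rot": [0, 0, 0], "slide": [0, 0, 0], "grip": 0.15}
  ]
}}

```text
time: 9.45
ee_pos: [0.5586, -0.0782, 0.0796]
eef_rot: [0.827, 0.563, -0.0, -0.0]
ft_force: [-0.5, 0.3, 6.7]
width: 0.0225
grip_force: 4.0
```

{"name": "arm_command", "arguments": {
  "steps": [
    {"rot": [0, 0, 0], "slide": [0.0005, -0.0002, 0], "grip": 0.15},
    {"rot": [0, 0, 0], "slide": [0.0005, -0.0002, 0], "grip": 0.15},
    {"rot": [0, 0, 0], "slide": [0.0005, -0.0002, 0], "grip": 0.15},
    {"rot": [0, 0, 0], "slide": [0.0005, -0.0002, 0], "grip": 0.15},
    {"rot": [0, 0, 0], "slide": [0.0003, -0.0002, 0], "grip": 0.15},
    {"rot": [0, 0, 0], "slide": [0, 0, 0], "grip": 0.15},
    {"rot": [0, 0, 0], "slide": [0, 0, 0], "grip": 0.15},
    {"rot": [0, 0, 0], "slide": [0, 0, 0], "grip": 0.15}
  ]
}}

```text
time: 10.45
ee_pos: [0.561, -0.0791, 0.0796]
eef_rot: [0.827, 0.563, -0.0, -0.0]
ft_force: [0.2, 0.8, 7.0]
width: 0.0229
grip_force: 4.0
```

Run:
```python
from bench import sensors
import numpy as np
s=sensors.read_state(); print(np.round(s["ee_pos"],5),np.round(s["ft_force"],2),np.round(s["torque"],2),np.round(s["joint_torque"],2))
```

```text
[ 0.56097 -0.07906  0.07955] [0.16 0.79 6.95] [ 0.12  0.06 -0.  ] [ 4.000e-01 -5.353e+01  1.350e+00 -3.164e+01  1.300e-01 -1.000e-02
 -0.000e+00]
```

{"name": "arm_command", "arguments": {
  "steps": [
    {"rot": [0, 0, 0], "slide": [0.0005, -0.0002, 0.0003], "grip": 0.15},
    {"rot": [0, 0, 0], "slide": [0.0005, -0.0002, 0.0003], "grip": 0.15},
    {"rot": [0, 0, 0], "slide": [0.0005, -0.0002, 0], "grip": 0.15},
    {"rot": [0, 0, 0], "slide": [0.0005, -0.0002, 0], "grip": 0.15},
    {"rot": [0, 0, 0], "slide": [0.0004, -0.0002, 0], "grip": 0.15},
    {"rot": [0, 0, 0], "slide": [0, 0, 0], "grip": 0.15},
    {"rot": [0, 0, 0], "slide": [0, 0, 0], "grip": 0.15},
    {"rot": [0, 0, 0], "slide": [0, 0, 0], "grip": 0.15}
  ]
}}

```text
time: 11.45
ee_pos: [0.5636, -0.0801, 0.0799]
eef_rot: [0.827, 0.563, 0.0, -0.0]
ft_force: [1.6, 4.9, -2.3]
width: 0.0226
grip_force: 4.0
```

{"name": "arm_command", "arguments": {
  "steps": [
    {"rot": [0, 0, 0], "slide": [0.0005, -0.0001, 0], "grip": 0.15},
    {"rot": [0, 0, 0], "slide": [0.0005, -0.0001, 0], "grip": 0.15},
    {"rot": [0, 0, 0], "slide": [0.0005, -0.0001, 0], "grip": 0.15},
    {"rot": [0, 0, 0], "slide": [0.0005, -0.0001, 0], "grip": 0.15},
    {"rot": [0, 0, 0], "slide": [0.0003, -0.0001, 0], "grip": 0.15},
    {"rot": [0, 0, 0], "slide": [0, 0, 0], "grip": 0.15},
    {"rot": [0, 0, 0], "slide": [0, 0, 0], "grip": 0.15},
    {"rot": [0, 0, 0], "slide": [0, 0, 0], "grip": 0.15}
  ]
}}

```text
time: 12.45
ee_pos: [0.5659, -0.0808, 0.0799]
eef_rot: [0.827, 0.563, -0.0, -0.0]
ft_force: [1.3, 6.1, -4.3]
width: 0.0227
grip_force: 4.0
```

{"name": "arm_command", "arguments": {
  "steps": [
    {"rot": [0, 0, 0], "slide": [0.0002, 0.0002, 0.0002], "grip": 0.15},
    {"rot": [0, 0, 0], "slide": [0.0004, 0, 0.0002], "grip": 0.15},
    {"rot": [0, 0, 0], "slide": [0.0005, 0, 0], "grip": 0.15},
    {"rot": [0, 0, 0], "slide": [0.0005, -0.0001, 0], "grip": 0.15},
    {"rot": [0, 0, 0], "slide": [0.0005, -0.0001, 0], "grip": 0.15},
    {"rot": [0, 0, 0], "slide": [0, 0, 0], "grip": 0.15},
    {"rot": [0, 0, 0], "slide": [0, 0, 0], "grip": 0.15},
    {"rot": [0, 0, 0], "slide": [0, 0, 0], "grip": 0.15}
  ]
}}

```text
time: 13.45
ee_pos: [0.568, -0.0814, 0.0805]
eef_rot: [0.827, 0.563, -0.0, 0.0]
ft_force: [0.1, -0.7, -6.8]
width: 0.0224
grip_force: 4.0
```

{"name": "arm_command", "arguments": {
  "steps": [
    {"rot": [0, 0, 0], "slide": [0.0005, -0.0001, -0.0003], "grip": 0.15},
    {"rot": [0, 0, 0], "slide": [0.0005, -0.0001, -0.0002], "grip": 0.15},
    {"rot": [0, 0, 0], "slide": [0.0005, -0.0001, 0], "grip": 0.15},
    {"rot": [0, 0, 0], "slide": [0.0005, -0.0002, 0], "grip": 0.15},
    {"rot": [0, 0, 0], "slide": [0.0004, -0.0001, 0], "grip": 0.15},
    {"rot": [0, 0, 0], "slide": [0, 0, 0], "grip": 0.15},
    {"rot": [0, 0, 0], "slide": [0, 0, 0], "grip": 0.15},
    {"rot": [0, 0, 0], "slide": [0, 0, 0], "grip": 0.15}
  ]
}}

```text
time: 14.45
ee_pos: [0.5707, -0.082, 0.0803]
eef_rot: [0.827, 0.563, 0.0, 0.0]
ft_force: [-0.8, -4.1, -0.4]
width: 0.0226
grip_force: 4.0
```

{"name": "arm_command", "arguments": {
  "steps": [
    {"rot": [0, 0, 0], "slide": [0.0005, -0.0002, 0], "grip": 0.15},
    {"rot": [0, 0, 0], "slide": [0.0005, -0.0002, 0], "grip": 0.15},
    {"rot": [0, 0, 0], "slide": [0.0005, -0.0002, 0], "grip": 0.15},
    {"rot": [0, 0, 0], "slide": [0.0005, -0.0002, 0], "grip": 0.15},
    {"rot": [0, 0, 0], "slide": [0.0003, -0.0001, 0], "grip": 0.15},
    {"rot": [0, 0, 0], "slide": [0, 0, 0], "grip": 0.15},
    {"rot": [0, 0, 0], "slide": [0, 0, 0], "grip": 0.15},
    {"rot": [0, 0, 0], "slide": [0, 0, 0], "grip": 0.15}
  ]
}}

```text
time: 15.45
ee_pos: [0.573, -0.0825, 0.0802]
eef_rot: [0.827, 0.563, 0.0, 0.0]
ft_force: [1.0, -2.5, 2.8]
width: 0.0229
grip_force: 4.0
```

{"name": "arm_command", "arguments": {
  "steps": [
    {"rot": [0, 0, 0], "slide": [0.0005, -0.0002, 0], "grip": 0.15},
    {"rot": [0, 0, 0], "slide": [0.0005, -0.0001, 0], "grip": 0.15},
    {"rot": [0, 0, 0], "slide": [0.0005, -0.0001, 0], "grip": 0.15},
    {"rot": [0, 0, 0], "slide": [0.0005, -0.0001, 0], "grip": 0.15},
    {"rot": [0, 0, 0], "slide": [0.0004, -0.0001, 0], "grip": 0.15},
    {"rot": [0, 0, 0], "slide": [0, 0, 0], "grip": 0.15},
    {"rot": [0, 0, 0], "slide": [0, 0, 0], "grip": 0.15},
    {"rot": [0, 0, 0], "slide": [0, 0, 0], "grip": 0.15}
  ]
}}

```text
time: 16.45
ee_pos: [0.5753, -0.0831, 0.0801]
eef_rot: [0.827, 0.563, 0.0, 0.0]
ft_force: [-0.7, -4.2, 2.4]
width: 0.0228
grip_force: 4.0
```

{"name": "arm_command", "arguments": {
  "steps": [
    {"rot": [0, 0, 0], "slide": [0.0005, -0.0002, 0], "grip": 0.15},
    {"rot": [0, 0, 0], "slide": [0.0005, -0.0002, 0], "grip": 0.15},
    {"rot": [0, 0, 0], "slide": [0.0005, -0.0001, 0], "grip": 0.15},
    {"rot": [0, 0, 0], "slide": [0.0005, -0.0001, 0], "grip": 0.15},
    {"rot": [0, 0, 0], "slide": [0.0004, -0.0001, 0], "grip": 0.15},
    {"rot": [0, 0, 0], "slide": [0, 0, 0], "grip": 0.15},
    {"rot": [0, 0, 0], "slide": [0, 0, 0], "grip": 0.15},
    {"rot": [0, 0, 0], "slide": [0, 0, 0], "grip": 0.15}
  ]
}}

```text
time: 17.45
ee_pos: [0.5774, -0.0837, 0.08]
eef_rot: [0.827, 0.563, -0.0, -0.0]
ft_force: [-4.3, -1.4, 3.8]
width: 0.0226
grip_force: 4.0
```

{"name": "arm_command", "arguments": {
  "steps": [
    {"rot": [0, 0, 0], "slide": [-0.0017, 0.0004, 0], "grip": 0.15},
    {"rot": [0, 0, 0], "slide": [-0.0017, 0.0004, 0], "grip": 0.15},
    {"rot": [0, 0, 0], "slide": [-0.0017, 0.0004, 0], "grip": 0.15},
    {"rot": [0, 0, 0], "slide": [-0.0017, 0.0005, 0], "grip": 0.15},
    {"rot": [0, 0, 0], "slide": [-0.0017, 0.0005, 0], "grip": 0.15},
    {"rot": [0, 0, 0], "slide": [-0.0017, 0.0005, 0], "grip": 0.15},
    {"rot": [0, 0, 0], "slide": [0, 0, 0], "grip": 0.5},
    {"rot": [0, 0, 0], "slide": [0, 0, 0], "grip": 0.5}
  ]
}}

```text
time: 18.45
ee_pos: [0.5673, -0.0805, 0.0799]
eef_rot: [0.826, 0.563, 0.0, -0.0]
ft_force: [-0.5, 0.5, 0.0]
width: 0.0355
grip_force: 0.0
```

{"name": "arm_command", "arguments": {
  "steps": [
    {"rot": [0, 0, 0], "slide": [0, 0, 0.005], "grip": 0.5},
    {"rot": [0, 0, 0], "slide": [0, 0, 0.03], "grip": 0.5},
    {"rot": [0, 0, 0], "slide": [0, 0, 0.035], "grip": 0.5},
    {"rot": [0, 0, 5], "slide": [-0.01, 0.03, 0.01], "grip": 0.5},
    {"rot": [0, 0, 10], "slide": [-0.01, 0.03, 0], "grip": 0.5},
    {"rot": [0, 0, 10], "slide": [-0.01, 0.03, 0], "grip": 0.5},
    {"rot": [0, 0, 10], "slide": [-0.01, 0.03, 0], "grip": 0.5},
    {"rot": [0, 0, 10], "slide": [-0.01, 0.02, 0], "grip": 0.5}
  ]
}}

```text
time: 19.45
ee_pos: [0.5162, 0.0616, 0.1599]
eef_rot: [0.544, 0.839, 0.0, -0.0]
ft_force: [0.5, -0.0, 0.6]
width: 0.0438
grip_force: 0.0
```

{"name": "arm_command", "arguments": {
  "steps": [
    {"rot": [0, 0, 10], "slide": [0, 0.03, 0], "grip": 0.5},
    {"rot": [0, 0, 10], "slide": [0, 0, 0], "grip": 0.5},
    {"rot": [0, 0, 10], "slide": [0, 0, 0], "grip": 0.5},
    {"rot": [0, 0, 10], "slide": [0, 0, 0], "grip": 0.5},
    {"rot": [0, 0, 10], "slide": [0, 0, 0], "grip": 0.5},
    {"rot": [0, 0, 10], "slide": [0, 0, 0], "grip": 0.5},
    {"rot": [0, 0, 0], "slide": [0, 0, 0], "grip": 0.5},
    {"rot": [0, 0, 0], "slide": [0, 0, 0], "grip": 0.5}
  ]
}}

```text
time: 20.45
ee_pos: [0.5171, 0.0894, 0.16]
eef_rot: [0.058, 0.998, 0.0, -0.0]
ft_force: [-0.9, 0.1, 0.0]
width: 0.0439
grip_force: 0.0
```

Run:
```python
from bench import sensors, eyes
import cv2,numpy as np
s=sensors.read_state(); print(np.round(s["ee_pos"],4),np.round(s["eef_rot"],3),np.round(s["ft_force"],2),s["width"],np.round(s["joint_positions"],2))
p=eyes.camera("wrist"); cv2.imwrite("pics/w2.png",p["pixels"][:,:,::-1]); print(p["intrinsics"].tolist(),np.round(p["pose"],4).tolist())
np.savez("w2.npz",intrinsics=p["intrinsics"],pose=p["pose"])
for k in ["crank_knob","lever_knob"]: print(k,[(np.round(d["bbox"],1).tolist(),round(d["conf"],2)) for d in eyes.look_for(k,p)[:2]])
```

```text
[0.5171 0.0894 0.16  ] [ 0.058  0.998  0.    -0.   ] [-0.94  0.14  0.04] 0.04394265954852722 [-0.01  0.17 -0.27  1.8   0.05  1.18  1.16]
[[418.6485157578434, 0.0, 323.2439056403802], [0.0, 418.6485157578434, 236.93672127580078], [0.0, 0.0, 1.0]] [[0.1159, 0.9564, 0.2681, 0.4436], [0.9933, -0.1113, -0.0325, 0.0982], [-0.0013, 0.27, -0.9629, 0.3232], [0.0, 0.0, 0.0, 1.0]]
crank_knob [([9.7, 295.5, 280.9, 398.0], 0.82)]
lever_knob []
```

View pics/w2.png

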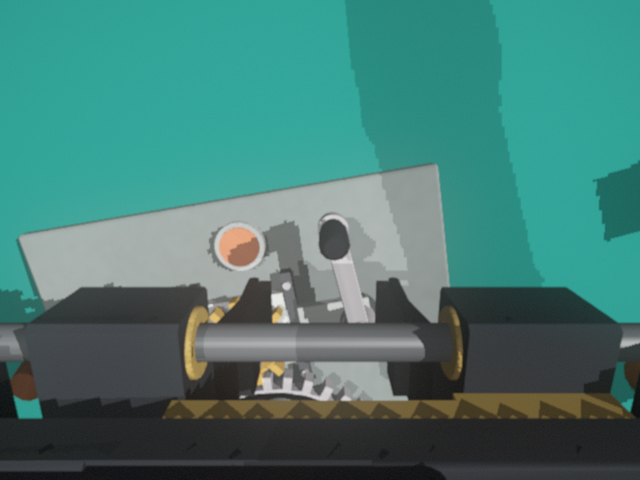

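Wrist view: lever knob's top at about (334,242), its base ring at (333,222); the lever arm runs down to about (357,320). Capsule at (239,247), well away.

Run:
```python
from h import *
p=np.load("w2.npz")
k=pix(p,(334.5,242),.102);b=pix(p,(333,224),.061);print(k,b)
# arm centreline direction
for uv in((345,270),(357,315)): print(pix(p,uv,.06))
la=w(-.066,.085)+[.002,.003];print(la,np.hypot(*(k-la)),np.degrees(np.arctan2(*(k-la)[::-1])))
```

```text
[0.50873228 0.09651548] [0.50867544 0.09656461]
[0.54128525 0.10104919]
[0.57499747 0.10590293]
[0.59266944 0.10816842] 0.08474218217163236 -172.0961813032289
```

{"name": "arm_command", "arguments": {
  "steps": [
    {"rot": [0, 0, 7.5], "slide": [-0.0042, 0.0036, 0], "grip": 0.5},
    {"rot": [0, 0, 7], "slide": [-0.0042, 0.0036, 0], "grip": 0.5},
    {"rot": [0, 0, 0], "slide": [0, 0, -0.02], "grip": 0.5},
    {"rot": [0, 0, 0], "slide": [0, 0, -0.02], "grip": 0.5},
    {"rot": [0, 0, 0], "slide": [0, 0, -0.02], "grip": 0.5},
    {"rot": [0, 0, 0], "slide": [0, 0, -0.02], "grip": 0.5},
    {"rot": [0, 0, 0], "slide": [0, 0, -0.008], "grip": 0.5},
    {"rot": [0, 0, 0], "slide": [0, 0, 0], "grip": 0.3}
  ],
  "newtons": 15
}}

```text
time: 21.6
ee_pos: [0.5089, 0.0962, 0.072]
eef_rot: [-0.07, 0.998, 0.0, -0.0]
ft_force: [-0.1, -0.3, 0.6]
width: 0.0389
grip_force: 0.0
```

{"name": "arm_command", "arguments": {
  "steps": [
    {"rot": [0, 0, 0], "slide": [0, 0, 0], "grip": 0.2},
    {"rot": [0, 0, 0], "slide": [0, 0, 0], "grip": 0.1},
    {"rot": [0, 0, 0], "slide": [0, 0, 0], "grip": 0.1},
    {"rot": [0, 0, 0], "slide": [0, 0, 0], "grip": 0.1},
    {"rot": [0, 0, 0], "slide": [0, 0, 0], "grip": 0.1},
    {"rot": [0, 0, 0], "slide": [0, 0, 0], "grip": 0.1},
    {"rot": [0, 0, 0], "slide": [0, 0, 0], "grip": 0.1},
    {"rot": [0, 0, 0], "slide": [0, 0, 0], "grip": 0.1}
  ]
}}

```text
time: 22.6
ee_pos: [0.5094, 0.096, 0.0726]
eef_rot: [-0.07, 0.998, -0.0, 0.0]
ft_force: [-0.8, -0.9, 5.9]
width: 0.0174
grip_force: 15.0
```

{"name": "arm_command", "arguments": {
  "steps": [
    {"rot": [0, 0, -3.9], "slide": [-0.0006, 0.0054, 0], "grip": 0.1},
    {"rot": [0, 0, -3.9], "slide": [-0.0002, 0.0054, 0], "grip": 0.1},
    {"rot": [0, 0, -3.9], "slide": [0.0002, 0.0054, 0], "grip": 0.1},
    {"rot": [0, 0, -3.9], "slide": [0.0005, 0.0053, 0], "grip": 0.1},
    {"rot": [0, 0, -3.9], "slide": [0.0009, 0.0053, 0], "grip": 0.1},
    {"rot": [0, 0, -3.9], "slide": [0.0012, 0.0053, 0], "grip": 0.1},
    {"rot": [0, 0, -3.8], "slide": [0.0016, 0.0052, 0], "grip": 0.1},
    {"rot": [0, 0, -3.8], "slide": [0.002, 0.0051, 0], "grip": 0.1}
  ]
}}

```text
time: 23.6
ee_pos: [0.5145, 0.1379, 0.0725]
eef_rot: [0.201, 0.98, -0.001, -0.0]
ft_force: [-3.6, -3.8, 8.9]
width: 0.0177
grip_force: 15.0
```

{"name": "arm_command", "arguments": {
  "steps": [
    {"rot": [0, 0, -3.9], "slide": [0.0022, 0.0049, 0], "grip": 0.1},
    {"rot": [0, 0, -3.9], "slide": [0.0026, 0.0047, 0], "grip": 0.1},
    {"rot": [0, 0, -3.9], "slide": [0.003, 0.0045, 0], "grip": 0.1},
    {"rot": [0, 0, -3.9], "slide": [0.0033, 0.0043, 0], "grip": 0.1},
    {"rot": [0, 0, -3.9], "slide": [0.0036, 0.0041, 0], "grip": 0.1},
    {"rot": [0, 0, -3.9], "slide": [0.0038, 0.0039, 0], "grip": 0.1},
    {"rot": [0, 0, -3.8], "slide": [0.0041, 0.0036, 0], "grip": 0.1},
    {"rot": [0, 0, -3.8], "slide": [0.0042, 0.0033, 0], "grip": 0.1}
  ]
}}

```text
time: 24.6
ee_pos: [0.5405, 0.1727, 0.0726]
eef_rot: [0.455, 0.891, -0.0, -0.001]
ft_force: [-6.5, 0.2, 10.1]
width: 0.0173
grip_force: 15.0
```

{"name": "arm_command", "arguments": {
  "steps": [
    {"rot": [0, 0, 0], "slide": [0, 0, 0], "grip": 0.5},
    {"rot": [0, 0, 0], "slide": [0, 0, 0], "grip": 0.5},
    {"rot": [0, 0, 0], "slide": [0, 0, 0.005], "grip": 0.57},
    {"rot": [0, 0, 0], "slide": [0, 0, 0.025], "grip": 0.57},
    {"rot": [0, 0, 0], "slide": [0, 0, 0.03], "grip": 0.57},
    {"rot": [0, 0, -4], "slide": [0, 0, 0.03], "grip": 0.57},
    {"rot": [0, 0, -8], "slide": [0.004, -0.03, 0], "grip": 0.57},
    {"rot": [0, 0, -8], "slide": [0.004, -0.04, 0], "grip": 0.57}
  ],
  "newtons": 4
}}

```text
time: 25.6
ee_pos: [0.5496, 0.1019, 0.1628]
eef_rot: [0.603, 0.798, 0.001, 0.0]
ft_force: [0.7, -0.9, 0.5]
width: 0.0496
grip_force: 0.0
```

{"name": "arm_command", "arguments": {
  "steps": [
    {"rot": [0, 0, -8], "slide": [0.004, -0.04, 0], "grip": 0.57},
    {"rot": [0, 0, -8], "slide": [0.004, -0.04, 0], "grip": 0.57},
    {"rot": [0, 0, -8], "slide": [0.004, -0.04, 0], "grip": 0.57},
    {"rot": [0, 0, -8], "slide": [0.004, -0.04, 0], "grip": 0.57},
    {"rot": [0, 0, 0], "slide": [0.004, -0.02, 0], "grip": 0.57},
    {"rot": [0, 0, 0], "slide": [0, 0, 0], "grip": 0.57},
    {"rot": [0, 0, 0], "slide": [0, 0, 0], "grip": 0.57},
    {"rot": [0, 0, 0], "slide": [0, 0, 0], "grip": 0.57}
  ]
}}

```text
time: 26.6
ee_pos: [0.5694, -0.0767, 0.1621]
eef_rot: [0.798, 0.603, 0.0, -0.0]
ft_force: [-0.4, -0.6, 0.3]
width: 0.0496
grip_force: 0.0
```

Run:
```python
from bench import sensors, eyes
import cv2,numpy as np
s=sensors.read_state(); print(np.round(s["ee_pos"],4),np.round(s["eef_rot"],3),np.round(s["ft_force"],2),s["width"])
p=eyes.camera("wrist"); cv2.imwrite("pics/w3.png",p["pixels"][:,:,::-1]);np.savez("w3.npz",intrinsics=p["intrinsics"],pose=p["pose"])
print([(np.round(d["bbox"],1).tolist(),round(d["conf"],2)) for d in eyes.look_for("crank_knob",p)[:2]])
```

```text
[ 0.5694 -0.0767  0.1621] [ 0.798  0.603  0.    -0.   ] [-0.38 -0.62  0.28] 0.04956579214703882
[([276.5, 7.4, 387.0, 290.7], 0.63)]
```

View pics/w3.png

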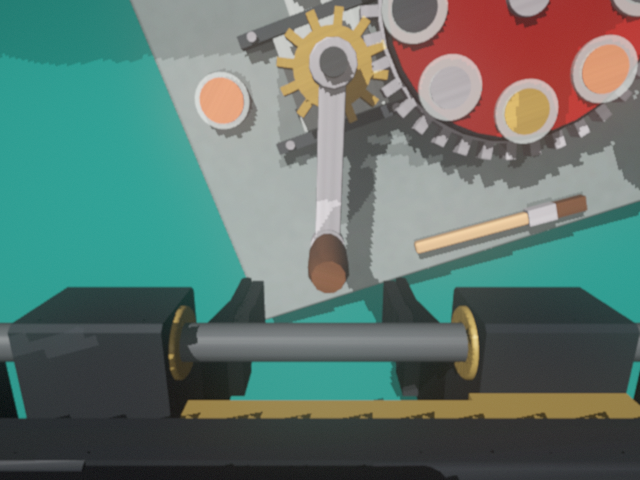

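Knob top at about (328,275), hub centre at (335,61), capsule and brush untouched.

Run:
```python
from h import *
p=np.load("w3.npz")
k=pix(p,(328,276),.121);a=pix(p,(335,60),.075);d=k-a;print(k,a,np.hypot(*d),np.degrees(np.arctan2(d[1],d[0])))
```

```text
[ 0.57035312 -0.08180858] [0.60445889 0.02313854] 0.11034990461386823 -108.00315014414532
```

{"name": "arm_command", "arguments": {
  "steps": [
    {"rot": [0, 0, -2], "slide": [0.0005, -0.0025, 0], "grip": 0.57},
    {"rot": [0, 0, 0], "slide": [0.0005, -0.0025, -0.016], "grip": 0.57},
    {"rot": [0, 0, 0], "slide": [0, 0, -0.016], "grip": 0.57},
    {"rot": [0, 0, 0], "slide": [0, 0, -0.016], "grip": 0.57},
    {"rot": [0, 0, 0], "slide": [0, 0, -0.016], "grip": 0.57},
    {"rot": [0, 0, 0], "slide": [0, 0, -0.016], "grip": 0.5},
    {"rot": [0, 0, 0], "slide": [0, 0, 0], "grip": 0.35},
    {"rot": [0, 0, 0], "slide": [0, 0, 0], "grip": 0.3}
  ],
  "newtons": 4
}}

```text
time: 27.7
ee_pos: [0.5707, -0.0832, 0.0825]
eef_rot: [0.809, 0.588, 0.0, 0.0]
ft_force: [-0.7, 0.3, 0.2]
width: 0.0316
grip_force: 0.0
```

{"name": "arm_command", "arguments": {
  "steps": [
    {"rot": [0, 0, 0], "slide": [0, 0, 0], "grip": 0.27},
    {"rot": [0, 0, 0], "slide": [0, 0, 0], "grip": 0.24},
    {"rot": [0, 0, 0], "slide": [0, 0, 0], "grip": 0.2},
    {"rot": [0, 0, 0], "slide": [0, 0, 0], "grip": 0.15},
    {"rot": [0, 0, 0], "slide": [0, 0, 0], "grip": 0.15},
    {"rot": [0, 0, 0], "slide": [0, 0, 0], "grip": 0.15},
    {"rot": [0, 0, 0], "slide": [0, 0, 0], "grip": 0.15},
    {"rot": [0, 0, 0], "slide": [0, 0, 0], "grip": 0.15}
  ]
}}

```text
time: 28.7
ee_pos: [0.5706, -0.0832, 0.0825]
eef_rot: [0.809, 0.588, 0.0, 0.0]
ft_force: [-2.5, 0.5, 4.9]
width: 0.0228
grip_force: 4.0
```

{"name": "arm_command", "arguments": {
  "steps": [
    {"rot": [0, 0, 0], "slide": [-0.0005, 0.0002, 0], "grip": 0.15},
    {"rot": [0, 0, 0], "slide": [-0.0005, 0.0001, 0], "grip": 0.15},
    {"rot": [0, 0, 0], "slide": [-0.0005, 0.0002, 0], "grip": 0.15},
    {"rot": [0, 0, 0], "slide": [-0.0005, 0.0001, 0], "grip": 0.15},
    {"rot": [0, 0, 0], "slide": [-0.0005, 0.0002, 0], "grip": 0.15},
    {"rot": [0, 0, 0], "slide": [0, 0, 0], "grip": 0.15},
    {"rot": [0, 0, 0], "slide": [0, 0, 0], "grip": 0.15},
    {"rot": [0, 0, 0], "slide": [0, 0, 0], "grip": 0.15}
  ]
}}

```text
time: 29.7
ee_pos: [0.5684, -0.0825, 0.0825]
eef_rot: [0.809, 0.588, 0.0, 0.0]
ft_force: [0.7, 0.1, 5.4]
width: 0.0227
grip_force: 4.0
```

{"name": "arm_command", "arguments": {
  "steps": [
    {"rot": [0, 0, 0], "slide": [-0.0005, 0.0002, 0], "grip": 0.15},
    {"rot": [0, 0, 0], "slide": [-0.0005, 0.0001, 0], "grip": 0.15},
    {"rot": [0, 0, 0], "slide": [-0.0005, 0.0002, 0], "grip": 0.15},
    {"rot": [0, 0, 0], "slide": [0, 0, 0], "grip": 0.15},
    {"rot": [0, 0, 0], "slide": [0, 0, 0], "grip": 0.15},
    {"rot": [0, 0, 0], "slide": [0, 0, 0], "grip": 0.15},
    {"rot": [0, 0, 0], "slide": [0, 0, 0], "grip": 0.15},
    {"rot": [0, 0, 0], "slide": [0, 0, 0], "grip": 0.15}
  ]
}}

```text
time: 30.7
ee_pos: [0.5669, -0.082, 0.0825]
eef_rot: [0.809, 0.588, 0.0, 0.0]
ft_force: [0.1, 0.3, 5.5]
width: 0.0229
grip_force: 4.0
```

Free now; the grasp was near the anticlockwise end. On clockwise in small steps.

{"name": "arm_command", "arguments": {
  "steps": [
    {"rot": [0, 0, 0], "slide": [-0.0005, 0.0002, 0], "grip": 0.15},
    {"rot": [0, 0, 0], "slide": [-0.0005, 0.0001, 0], "grip": 0.15},
    {"rot": [0, 0, 0], "slide": [-0.0005, 0.0002, 0], "grip": 0.15},
    {"rot": [0, 0, 0], "slide": [0, 0, 0], "grip": 0.15},
    {"rot": [0, 0, 0], "slide": [0, 0, 0], "grip": 0.15},
    {"rot": [0, 0, 0], "slide": [0, 0, 0], "grip": 0.15},
    {"rot": [0, 0, 0], "slide": [0, 0, 0], "grip": 0.15},
    {"rot": [0, 0, 0], "slide": [0, 0, 0], "grip": 0.15}
  ]
}}

```text
time: 31.7
ee_pos: [0.5654, -0.0814, 0.0825]
eef_rot: [0.809, 0.588, 0.001, 0.0]
ft_force: [1.1, -0.8, 6.1]
width: 0.0226
grip_force: 4.0
```

{"name": "arm_command", "arguments": {
  "steps": [
    {"rot": [0, 0, 0], "slide": [-0.0004, 0.0002, 0], "grip": 0.15},
    {"rot": [0, 0, 0], "slide": [-0.0004, 0.0001, 0], "grip": 0.15},
    {"rot": [0, 0, 0], "slide": [-0.0004, 0.0001, 0], "grip": 0.15},
    {"rot": [0, 0, 0], "slide": [0, 0, 0], "grip": 0.15},
    {"rot": [0, 0, 0], "slide": [0, 0, 0], "grip": 0.15},
    {"rot": [0, 0, 0], "slide": [0, 0, 0], "grip": 0.15},
    {"rot": [0, 0, 0], "slide": [0, 0, 0], "grip": 0.15},
    {"rot": [0, 0, 0], "slide": [0, 0, 0], "grip": 0.15}
  ]
}}

```text
time: 32.7
ee_pos: [0.5645, -0.081, 0.0825]
eef_rot: [0.809, 0.588, 0.001, 0.001]
ft_force: [4.9, 0.1, 4.9]
width: 0.0232
grip_force: 4.0
```

{"name": "arm_command", "arguments": {
  "steps": [
    {"rot": [0, 0, 0], "slide": [0.0008, -0.0003, 0], "grip": 0.15},
    {"rot": [0, 0, 0], "slide": [0.0008, -0.0003, 0], "grip": 0.15},
    {"rot": [0, 0, 0], "slide": [0.0008, -0.0003, 0], "grip": 0.15},
    {"rot": [0, 0, 0], "slide": [0.0008, -0.0002, 0], "grip": 0.15},
    {"rot": [0, 0, 0], "slide": [0.0008, -0.0003, 0], "grip": 0.15},
    {"rot": [0, 0, 0], "slide": [0.0008, -0.0002, 0], "grip": 0.15},
    {"rot": [0, 0, 0], "slide": [0, 0, 0], "grip": 0.15},
    {"rot": [0, 0, 0], "slide": [0, 0, 0], "grip": 0.15}
  ]
}}

```text
time: 33.7
ee_pos: [0.5679, -0.0824, 0.0819]
eef_rot: [0.809, 0.588, -0.0, -0.0]
ft_force: [-0.2, -0.1, 6.7]
width: 0.0224
grip_force: 4.0
```

{"name": "arm_command", "arguments": {
  "steps": [
    {"rot": [0, 0, 0], "slide": [0.0004, -0.0001, 0], "grip": 0.15},
    {"rot": [0, 0, 0], "slide": [0.0004, -0.0001, 0], "grip": 0.15},
    {"rot": [0, 0, 0], "slide": [0.0003, -0.0001, 0], "grip": 0.15},
    {"rot": [0, 0, 0], "slide": [0, 0, 0], "grip": 0.15},
    {"rot": [0, 0, 0], "slide": [0, 0, 0], "grip": 0.15},
    {"rot": [0, 0, 0], "slide": [0, 0, 0], "grip": 0.15},
    {"rot": [0, 0, 0], "slide": [0, 0, 0], "grip": 0.15},
    {"rot": [0, 0, 0], "slide": [0, 0, 0], "grip": 0.15}
  ]
}}

```text
time: 34.7
ee_pos: [0.569, -0.0827, 0.082]
eef_rot: [0.809, 0.588, -0.0, -0.001]
ft_force: [-0.5, 0.6, 5.7]
width: 0.0226
grip_force: 4.0
```

{"name": "arm_command", "arguments": {
  "steps": [
    {"rot": [0, 0, 0], "slide": [0.0004, -0.0001, 0], "grip": 0.15},
    {"rot": [0, 0, 0], "slide": [0.0004, -0.0001, 0], "grip": 0.15},
    {"rot": [0, 0, 0], "slide": [0.0003, -0.0001, 0], "grip": 0.15},
    {"rot": [0, 0, 0], "slide": [0, 0, 0], "grip": 0.15},
    {"rot": [0, 0, 0], "slide": [0, 0, 0], "grip": 0.15},
    {"rot": [0, 0, 0], "slide": [0, 0, 0], "grip": 0.15},
    {"rot": [0, 0, 0], "slide": [0, 0, 0], "grip": 0.15},
    {"rot": [0, 0, 0], "slide": [0, 0, 0], "grip": 0.15}
  ]
}}

```text
time: 35.7
ee_pos: [0.57, -0.0831, 0.082]
eef_rot: [0.809, 0.588, -0.001, -0.001]
ft_force: [-0.4, -1.0, 6.2]
width: 0.0223
grip_force: 4.0
```

{"name": "arm_command", "arguments": {
  "steps": [
    {"rot": [0, 0, 0], "slide": [0.0004, -0.0001, 0], "grip": 0.15},
    {"rot": [0, 0, 0], "slide": [0.0004, -0.0001, 0], "grip": 0.15},
    {"rot": [0, 0, 0], "slide": [0.0002, -0.0001, 0], "grip": 0.15},
    {"rot": [0, 0, 0], "slide": [0, 0, 0], "grip": 0.15},
    {"rot": [0, 0, 0], "slide": [0, 0, 0], "grip": 0.15},
    {"rot": [0, 0, 0], "slide": [0, 0, 0], "grip": 0.15},
    {"rot": [0, 0, 0], "slide": [0, 0, 0], "grip": 0.15},
    {"rot": [0, 0, 0], "slide": [0, 0, 0], "grip": 0.15}
  ]
}}

```text
time: 36.7
ee_pos: [0.5706, -0.0832, 0.0817]
eef_rot: [0.809, 0.588, -0.001, -0.001]
ft_force: [-2.1, -0.1, 7.4]
width: 0.0228
grip_force: 4.0
```

{"name": "arm_command", "arguments": {
  "steps": [
    {"rot": [0, 0, 0], "slide": [0.0004, -0.0001, 0], "grip": 0.15},
    {"rot": [0, 0, 0], "slide": [0.0003, -0.0001, 0], "grip": 0.15},
    {"rot": [0, 0, 0], "slide": [0, 0, 0], "grip": 0.15},
    {"rot": [0, 0, 0], "slide": [0, 0, 0], "grip": 0.15},
    {"rot": [0, 0, 0], "slide": [0, 0, 0], "grip": 0.15},
    {"rot": [0, 0, 0], "slide": [0, 0, 0], "grip": 0.15},
    {"rot": [0, 0, 0], "slide": [0, 0, 0], "grip": 0.15},
    {"rot": [0, 0, 0], "slide": [0, 0, 0], "grip": 0.15}
  ]
}}

```text
time: 37.7
ee_pos: [0.5709, -0.0834, 0.0816]
eef_rot: [0.809, 0.588, -0.001, -0.001]
ft_force: [-2.8, 0.8, 7.0]
width: 0.0227
grip_force: 4.0
```

{"name": "arm_command", "arguments": {
  "steps": [
    {"rot": [0, 0, 0], "slide": [-0.001, 0.0003, 0], "grip": 0.15},
    {"rot": [0, 0, 0], "slide": [-0.001, 0.0003, 0], "grip": 0.15},
    {"rot": [0, 0, 0], "slide": [-0.001, 0.0003, 0], "grip": 0.15},
    {"rot": [0, 0, 0], "slide": [0, 0, 0], "grip": 0.15},
    {"rot": [0, 0, 0], "slide": [0, 0, 0], "grip": 0.57},
    {"rot": [0, 0, 0], "slide": [0, 0, 0], "grip": 0.57},
    {"rot": [0, 0, 0], "slide": [0, 0, 0], "grip": 0.57},
    {"rot": [0, 0, 0], "slide": [0, 0, 0], "grip": 0.57}
  ]
}}

```text
time: 38.7
ee_pos: [0.5693, -0.0828, 0.082]
eef_rot: [0.809, 0.588, -0.0, -0.0]
ft_force: [0.8, -0.3, -0.0]
width: 0.0483
grip_force: 0.0
```

{"name": "arm_command", "arguments": {
  "steps": [
    {"rot": [0, 0, 0], "slide": [0, 0, 0.005], "grip": 0.57},
    {"rot": [0, 0, 0], "slide": [0, 0, 0.02], "grip": 0.57},
    {"rot": [0, 0, 0], "slide": [0, 0, 0.025], "grip": 0.57},
    {"rot": [0, 0, 0], "slide": [0, 0, 0.03], "grip": 0.57},
    {"rot": [0, 0, 0], "slide": [0, 0, 0.02], "grip": 0.57},
    {"rot": [0, 0, 0], "slide": [0, 0, 0], "grip": 0.57},
    {"rot": [0, 0, 0], "slide": [0, 0, 0], "grip": 0.57},
    {"rot": [0, 0, 0], "slide": [0, 0, 0], "grip": 0.57}
  ]
}}

```text
time: 39.7
ee_pos: [0.5689, -0.0827, 0.181]
eef_rot: [0.809, 0.588, -0.001, -0.0]
ft_force: [-0.1, -0.1, 0.5]
width: 0.0496
grip_force: 0.0
```

Run:
```python
from bench import sensors, eyes
import cv2,numpy as np
s=sensors.read_state(); print(np.round(s["ee_pos"],4),s["width"],s["time"])
p=eyes.camera("scene"); q=cv2.resize(p["pixels"][180:420,250:520,::-1],None,fx=2.4,fy=2.4,interpolation=cv2.INTER_CUBIC); cv2.imwrite("pics/end.png",q)
```

```text
[ 0.5689 -0.0827  0.181 ] 0.04958822458888185 39.7
```

View pics/end.png

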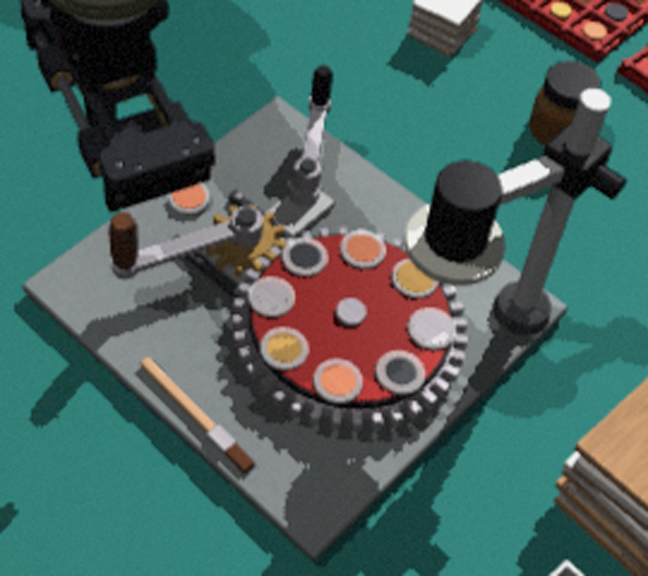

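The lever has moved to (320,85) and the crank is free at (123,240). The coins are where they were, e.g. (432,327), and the brush and capsule are untouched. I'm handing it in.

```bash
python3 -c "
from bench import order
print(order.close_job())"
```

```text
the job is handed in; nothing more can be done
None
```

The job is handed in: crank free play cut from about 28 mm to about 5.5 mm at the knob, checked to the bite both ways, with the platter coins and bystanders looking unmoved in the last picture and crank and lever released; no verdict came back.

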